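Seat a reference flat under the lips of its cell

ROBOT

A 6-joint arm with a two-finger parallel gripper is mounted at the origin on a cart in front of the work surface, level with it; the furniture and walls round the work are solid. World frame = base frame: x ahead of the robot, y to its left, z up, the work surface at z = 0. Lengths are in mm, angles in rad, forces in N, time in s.
With the tool pointing down it reaches from about 275 to 750 mm from the base axis. Payload 10.2 kg.
Tool frame: the origin (TCP) lies at the very end of the fingers, on their centre line; the grasp point (between the pads) lies 19 mm behind it; z points along the fingers, y is the line along which they close (so a half turn about z gives the same grasp; the last joint's range is limited). The gripper opens to 85 mm and grips with 20 to 120 N. Pads are 22 mm wide; open, the fingers measure 114 mm over their backs; the gripper's body (76 mm by 85 mm) begins 54 mm behind the grasp point. The pads swing forward as they close: fully open they stand 13 mm farther back than shut.
Start: joints at [-1.439, 0.313, 1.498, -0, 1.331, -0.223], TCP at [182.374, -492.312, 231.294] pointing down, gripper open.
Joint ranges: [-2.94, 2.94], [-0.97, 2.17], [0.19, 2.56], [-1.23, 4.37], [0.02, 3.11], [-2.88, 2.88]. Speed limits (rad/s): [2.39, 2.39, 3.01, 3.14, 3.14, 3.14].

INTERFACE

Orientations are given as a unit quaternion [w, x, y, z].
In Python, from rig import telemetry, optics, ctrl gives the robot as it stands.
- The arm moves only by the tool servo_tool, never from a script. Its argument "deltas" is a list of rows, each a list of 3 entries, a list of its own where there are three numbers: the shift along the tool's x, y, z in units of 20 cm (1.0 is 20 cm), then the turn, a rotation vector about the tool's x, y, z in units of 90 degrees (1.0 is 90 degrees), then the opening, from 0 (shut) to 1 (fully open). A call has 1 to 8 rows; each row shifts and turns the commanded pose from where the row before left it, along the tool's axes as they then stand; what a row does not reach is not made up. A row lasts 1/10 s, in which the tool goes at most 50 mm and 8.59 degrees, less where a joint would pass 70% of its speed; a pose out of reach is approached as far as the arm can. A call with a number of a shift or a turn outside -1 to 1 is refused whole. A call with a gripper value outside its range is refused whole. The fingers move at their own pace and stop on an object; "squeeze" is the grip in N (left out, the last holds). Time passes only in rows, so rows that do not move let the fingers close. It gives the time, the measured TCP pose, the force, the opening and the grip force at its end, in the units of the state.
- telemetry.sense(): the state, without advancing time (a new reading comes with each control period).
- optics.capture(name): name is "scene" or "side" or "wrist"; returns the picture (480x640x3 uint8, blue, green, red); there is no depth.
- optics.camera_model(name): a dict with "vfov" (degrees; the focal length in pixels is half the picture's height over the tangent of half this angle, whatever the lens; pixels are square), "cx", "cy" (the principal point, pixels), "R" (3x3) and "t" (3): a world point X has camera coordinates R X + t; the wrist camera has in their place "mount" (4x4, takes a point from camera to tool coordinates, whose origin is the TCP and whose axes are the flange's). Camera axes: x right, y down, z forward; pixel columns grow to the right and rows downward; lengths in mm; the calibration is good to about 2 mm. A picture is of the moment at which its call begins: read the wrist's pose just before it. camera_model takes no time and is no camera call.
- ctrl.finish_job(): hands the job in; it is judged then, once.
The state is a dict: "time_s": time; "joints": joint angles; "dq": joint speeds; "tau": joint torques, N m; "eef_pos": TCP position; "ee_rot": TCP orientation; "force": force on the tool from outside, world axes, zero at the start; "wrist_torque": the same for the moment, N m; "grip_width": opening from 0.0 (shut) to 1.0 (fully open); "grip_force": force on a finger pad.
Only numpy, scipy, OpenCV 4.12 (cv2) and the standard library are available. Lean on these libraries where they do the work, as an engineer would, in place of code of your own. Each camera call takes 0.05 s, during which the arm holds its last target. There are 200 camera calls.

TASK

Seat the white ceramic disc in the round recess of the grey metal cell it is lying on: slide it over the recess so that its leading edge dips in first and goes under the two fixed lips, then press its other edge, on the side of the sprung catch, down until it lies flat on the recess floor and the catch has snapped back over it. It is ceramic, so be gentle (never more than about 80 N of finger force on it), do not push the oil bottle about or knock it over, and let go at the end.

Things in the scene. Friction and masses are not known exactly. Their poses are not given: they have to be found in the camera images.
- disc_center (a point): Centre (half-way up) of the loose white ceramic disc, 98 mm across, 12 mm thick, about 0.3 kg, small bevels; z is the disc's axis. It starts flat on the cell's top face, on the catch side of the recess, perhaps off the centre line and partly over the recess. Too wide to grasp: push its rim, press its face. It stays flat till its centre is some 16 mm from the recess centre, then the leading edge dips.
- cell_seat (a point): Centre of the recess floor in the cell, a fixed grey anodised plate 235 x 140 x 30 mm on the bench. The recess is round, 103 mm across, 23 mm deep: its floor (this point) is 7 mm above the bench, the plate's top face 30 mm. x: level, along the plate, from the catch to the lips; z up. The plate reaches 62.5 mm from here to its lip end, 172.5 mm to the other end, 70 mm to each side.
- lips (a point): Point midway between the two fixed bright steel lips on the +x side of the recess, at the height of their undersides, 15.5 mm above the recess floor; axes as the cell. They stand 24 degrees left and right of +x seen from the recess centre, each 24 mm wide, overhang the recess by 6.5 mm, and their tops are about level with the plate's top: the disc cannot go in flat.
- catch_tip (a point): Tip of the bright steel catch nose in the recess wall on the side opposite the lips: 22 mm wide, 14 mm above the floor, 8 mm into the recess when out. Above the tip the nose slopes steeply back to the wall.
- catch (a joint): The sprung catch: 0 with its nose fully out, up to 0.009 (m) when pushed back into the wall. The disc's edge on this side pushed down with some 5 to 25 N drives it back and passes; its nose may rub on the rim, so press till the disc lies firmly flat; it then springs out over the disc's rim. Over a fully seated disc it reads about 0 again.
- bottle_mid (a point): Middle (57 mm up) of the loose yellow oil bottle with red spout, 38 mm across, 115 mm high, standing upright to the right of the cell: leave it alone.
Mind the look-alikes: they are no part of the job. What is meant by the part that bears disc_center is not black or blue, and is the larger of those in its own colour.

How it is judged:
By the outcome, as a careful person would: the job done as asked, in the order asked, and still so for the second after the job is handed in, with the robot touching nothing.
It also fails if it takes over 40 s, if anything falls off the work surface, if the arm or the gripper's body presses on something with over 40 N, if the wrist force passes 120 N, or if a joint passes its speed limit or range.

## Working session

There is one attempt and no reset: what is moved stays moved. The work goes in short steps, Python scripts to look and compute and a tool call to move; the robot and the scene stay as the last step left them, time stands still between calls to the robot, and variables do not carry over. Pictures are saved under pics/ and viewed, at most 10 in all, crops included, and the job is handed in when it is done.

Besides the shell and the picture viewer there is one more tool, called after ">>>" by a JSON object that holds its "method" and its "body", one argument or row to a line. servo_tool: Moves the arm, as the interface text tells. Its arguments: {"type":"object","properties":{"deltas":{"type":"array"},"squeeze":{"type":"number"}},"required":["deltas"]}

```bash
mkdir -p pics; ls
python3 - <<'E'
from rig import telemetry, optics, ctrl
import cv2,numpy as np
s=telemetry.sense();print({k:np.round(v,3).tolist() for k,v in s.items()})
for n in("scene","side"):
    cv2.imwrite(f"pics/{n}0.png",optics.capture(n)); m=optics.camera_model(n);print(n,{k:np.round(v,3).tolist() for k,v in m.items()})
print(optics.camera_model("wrist"))
E
```

```text
pics
{'time_s': 0.0, 'joints': [-1.439, 0.313, 1.498, -0.0, 1.331, -0.223], 'dq': [-0.001, -0.0, 0.0, -0.001, 0.001, 0.0], 'tau': [0.002, -41.226, -25.974, -0.0, 0.004, -0.0], 'eef_pos': [182.324, -492.035, 230.755], 'ee_rot': [-0.001, 0.984, 0.176, 0.0], 'force': [-0.01, 0.14, -1.517], 'wrist_torque': [0.035, -0.002, 0.042], 'grip_force': 0.0, 'grip_width': 1.002}
scene {'vfov': 44.363, 'cx': 320.966, 'cy': 237.894, 'R': [[-0.885, -0.464, 0.023], [-0.285, 0.503, -0.816], [0.368, -0.729, -0.577]], 't': [374.554, 252.221, 908.047]}
side {'vfov': 52.341, 'cx': 318.905, 'cy': 237.925, 'R': [[1.0, -0.014, 0.009], [0.002, -0.457, -0.889], [0.017, 0.889, -0.457]], 't': [-480.142, 18.427, 975.383]}
{'vfov': 59.53611633601962, 'cx': 327.63921892238443, 'cy': 241.9547835157112, 'mount': array([[-8.25782329e-04, -9.51544989e-01, -3.07508457e-01,
         7.95921422e+01],
       [ 9.99999648e-01, -7.41088768e-04, -3.92193230e-04,
        -9.49984419e-01],
       [ 1.45298439e-04, -3.07508673e-01,  9.51545267e-01,
        -1.41834091e+02],
       [ 0.00000000e+00,  0.00000000e+00,  0.00000000e+00,
         1.00000000e+00]])}
```

View pics/scene0.png

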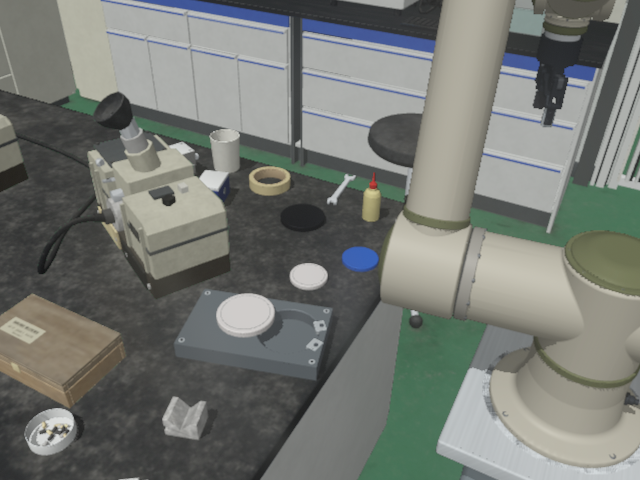

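View pics/side0.png

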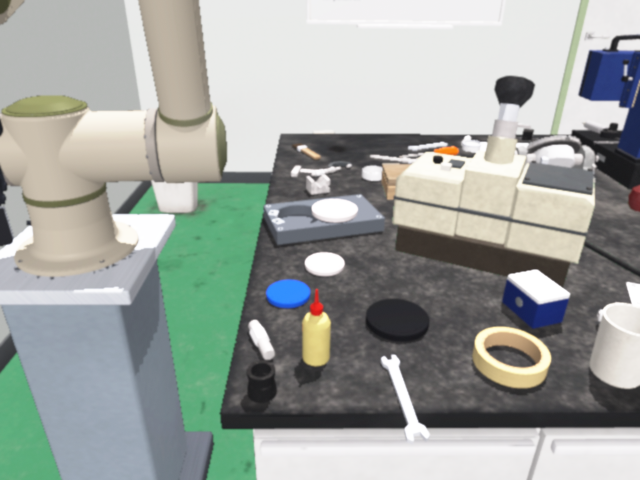

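The scene view shows the disc at about (246,314) on the grey cell, with the lips on the right at about (318,335), towards the robot. The side view shows the disc at (335,210) and the lips at about (275,218). I'll enlarge both.

Run:
```python
import cv2,numpy as np
a=cv2.imread("pics/scene0.png")[280:380,170:340];b=cv2.imread("pics/side0.png")[185:250,255:390]
f=lambda i,k:cv2.resize(i,None,fx=k,fy=k,interpolation=cv2.INTER_CUBIC)
A=f(a,4.7)[:470,:799]; cv2.imwrite("pics/c1.png",A)
cv2.imwrite("pics/c2.png",f(b,5.9))
```

```text
(no output)
```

View pics/c1.png

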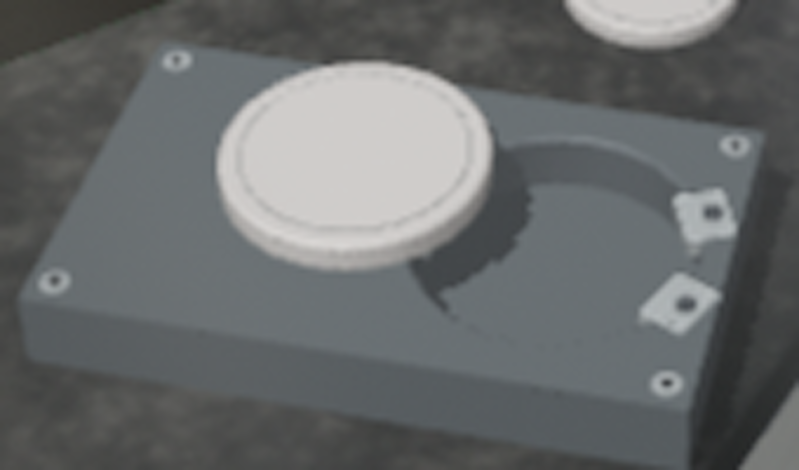

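View pics/c2.png

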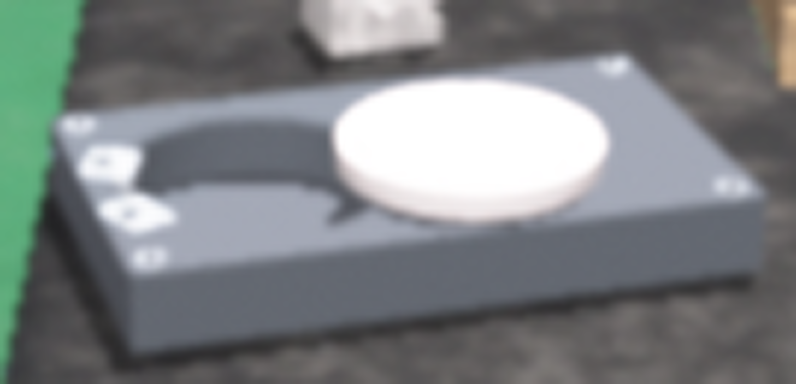

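c1: the plate's corners are at (163,43), (765,133), (690,408), (22,297), and the disc spans 216–494 × 61–270. c2: the corners are at (55,118), (628,55), (765,190), (130,272), and the disc spans 333–610 × 77–220.

```bash
cat > h.py <<'E'
from rig import telemetry, optics, ctrl
import cv2,numpy as np
from scipy.optimize import least_squares
from scipy.spatial.transform import Rotation as Rot
def cam(n,s=None):
    m=optics.camera_model(n); f=240/np.tan(np.radians(m["vfov"])/2)
    if n=="wrist":
        T=np.eye(4);w,x,y,z=s["ee_rot"];T[:3,:3]=Rot.from_quat([x,y,z,w]).as_matrix();T[:3,3]=s["eef_pos"]
        C=np.linalg.inv(T@m["mount"]);R,t=C[:3,:3],C[:3,3]
    else: R,t=np.array(m["R"]),np.array(m["t"])
    def P(X):
        c=np.atleast_2d(X)@R.T+t
        return c[:,:2]/c[:,2:]*f+[m["cx"],m["cy"]]
    return P
CORN=np.array([[62.5,-70],[62.5,70],[-172.5,-70],[-172.5,70.]])
def cell(p,q,z):
    c,s=np.cos(p[2]),np.sin(p[2]);q=np.atleast_2d(q)
    return np.c_[q@np.array([[c,s],[-s,c]])+p[:2],np.full(len(q),z)]
a=np.linspace(0,2*np.pi,180)
def circ(x,y,r,z): return np.c_[x+r*np.cos(a),y+r*np.sin(a),np.full(180,z)]
E
python3 - <<'E'
from h import *
S=cam("scene");D=cam("side")
cs=np.array([[690,408],[765,133],[22,297],[163,43]])/4.7+[170,280]
cd=np.array([[55,118],[130,272],[628,55],[765,190]])/5.9+[255,185]
f=lambda p:np.r_[(S(cell(p,CORN,30))-cs).ravel(),(D(cell(p,CORN,30))-cd).ravel()]
r=least_squares(f,[400,0,np.pi]);print(r.x,r.fun.round(1))
bs=np.array([216,61,494,270])/4.7+[170,280]*2;bd=np.array([333,77,610,220])/5.9+[255,185]*2
def g(p):
    o=[]
    for P,b in((S,bs),(D,bd)):
        u=P(np.r_[circ(*p,48.3,30),circ(*p,49,31),circ(*p,49,41),circ(*p,48.3,42)]);o+=[np.r_[u.min(0),u.max(0)]-b]
    return np.ravel(o)
d=least_squares(g,[450,0]);print(d.x,d.fun.round(1))
c,s=np.cos(r.x[2]),np.sin(r.x[2]);e=d.x-r.x[:2];print("disc in cell",c*e[0]+s*e[1],-s*e[0]+c*e[1])
E
```

```text
[435.20682718  96.8356296    3.42642474] [-0.7 -0.1 -0.3 -0.8 -1.2 -0.4 -0.3 -1.1 -1.7 -0.3 -0.6  0.3 -1.2 -0.4
 -0.4  0.6]
[514.29659794 104.8942878 ] [-0.2 -0.3 -0.9 -0.6  0.1  0.8 -1.6 -0.3]
disc in cell -78.1676060519037 14.489968049049475
```

Run:
```python
from h import *
S=cam("scene");D=cam("side")
def onz(P,uv,z): return least_squares(lambda p:(P([*p,z])-uv).ravel(),[500,0]).x.round(0)
print("mach bottom side",onz(D,[398,252],0),onz(D,[565,285],0),"scene",onz(S,[152,290],0),onz(S,[228,272],0))
print("bottle",onz(D,[316,360],0),onz(S,[371,218],0))
f=lambda p:np.r_[(S(p)-[120,228]).ravel()]
# top near-left edge height above the corner found
for n,P,uv in(("scene corner A top",S,[130,231]),("sceneB top",S,[226,207])):
  for z in(80,120,160): print(n,z,onz(P,uv,z))
for z in(80,120,160): print("side top-left",z,onz(D,[399,180],z))
p=[435.2,96.8,3.4264]
print("disc",cell(p,[[-78.2,14.5],[-135,14.5]],30)[:,:2].round(1), "tool yaw want deg",np.degrees(p[2])-180)
```

```text
mach bottom side [637. -19.] [ 915. -139.] scene [726. 103.] [634. -11.]
bottle [ 471. -333.] [ 467. -326.]
scene corner A top 80 [804.  57.]
scene corner A top 120 [758.  98.]
scene corner A top 160 [712. 139.]
sceneB top 80 [ 696. -102.]
sceneB top 120 [657. -52.]
sceneB top 160 [618.  -1.]
side top-left 80 [663. 173.]
side top-left 120 [642.  66.]
side top-left 160 [622. -41.]
disc [[514.3 104.9]
 [568.8 120.8]] tool yaw want deg 16.31825892362528
```

Bottle at about (469,-330) and the machine is clear of the work. I'm moving to hover behind the disc, with the fingers opened to a cradle of about 0.6.

>>> {"method": "servo_tool", "body": {
  "deltas": [
    [[0,0,0],[0,0,0.044],0.6],
    [[0.1825,-0.16,0],[0,0,0],0.6],
    [[0.1825,-0.16,0],[0,0,0],0.6],
    [[0.1825,-0.16,0],[0,0,0],0.6],
    [[0.1825,-0.16,0],[0,0,0],0.6],
    [[0.1825,-0.16,0],[0,0,0],0.6],
    [[0.1825,-0.16,0],[0,0,0],0.6],
    [[0.1825,-0.16,0],[0,0,0],0.6]
  ],
  "squeeze": 20
}}

```text
time_s: 0.9
eef_pos: [364.9, -203.5, 231.3]
ee_rot: [-0.0, 0.99, 0.142, 0.0]
force: [1.4, -1.0, -0.2]
grip_width: 0.6
grip_force: 0.0
```

>>> {"method": "servo_tool", "body": {
  "deltas": [
    [[0.1825,-0.16,0],[0,0,0],0.6],
    [[0.1825,-0.16,0],[0,0,0],0.6],
    [[0.1825,-0.16,0],[0,0,0],0.6],
    [[0.1825,-0.16,0],[0,0,0],0.6],
    [[0.1825,-0.16,0],[0,0,0],0.6],
    [[0.1825,-0.16,0],[0,0,0],0.6],
    [[0.1825,-0.16,0],[0,0,0],0.6],
    [[0.1825,-0.16,0],[0,0,0],0.6]
  ]
}}

```text
time_s: 1.7
eef_pos: [573.0, 124.6, 231.0]
ee_rot: [0.0, 0.99, 0.143, -0.0]
force: [1.3, -1.1, 0.5]
grip_width: 0.602
grip_force: 0.0
```

Run:
```python
from h import *
s=telemetry.sense();im=optics.capture("wrist");P=cam("wrist",s);np.save("w1.npy",im)
p=[435.2,96.8,3.4264]
for X,c in((cell(p,CORN,30),(0,255,0)),(circ(514.3,104.9,49,42)[::15],(0,0,255)),(circ(435.2,96.8,51.5,30)[::15],(255,0,0))):
    for u in P(X): cv2.circle(im,tuple(int(v) for v in u.round()),3,c,-1)
cv2.imwrite("pics/w1.png",im)
```

```text
(no output)
```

View pics/w1.png

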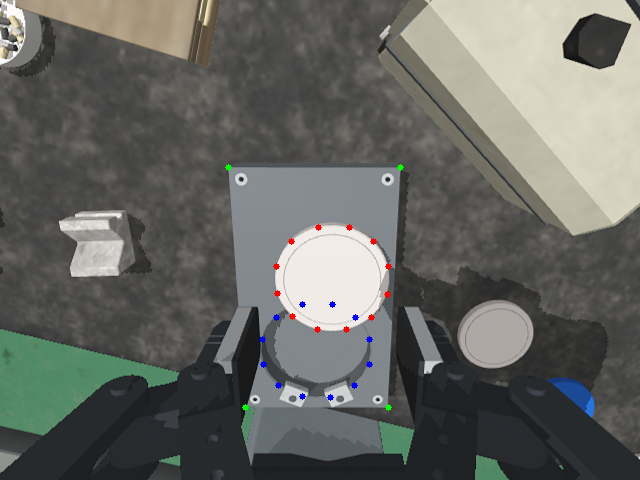

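The wrist view with the overlay agrees with the fit to about 1–2 px: disc centre at (332,278), recess centre at about (317,345). Now going down behind the disc.

>>> {"method": "servo_tool", "body": {
  "deltas": [
    [[0,0.0125,0.24],[0,0,0],0.6],
    [[0,0,0.24],[0,0,0],0.6],
    [[0,0,0.24],[0,0,0],0.6],
    [[0,0,0.19],[0,0,0],0.6],
    [[0,0,0.05],[0,0,0],0.6],
    [[0,0,0.01],[0,0,0],0.6],
    [[0,0,0.01],[0,0,0],0.6],
    [[0,0,0],[0,0,0],0.6]
  ]
}}

```text
time_s: 2.55
eef_pos: [574.1, 120.1, 37.1]
ee_rot: [0.0, 0.99, 0.142, 0.002]
force: [0.1, 0.5, -0.2]
grip_width: 0.596
grip_force: 0.0
```

Run:
```python
from h import *
P=cam("side");im=optics.capture("side")
s=telemetry.sense();print(s["eef_pos"],s["force"])
c=im[150:260,240:440];cv2.imwrite("pics/s1.png",cv2.resize(c,None,fx=4,fy=4,interpolation=2))
```

```text
[574.02475594 120.14547644  36.99513764] [ 0.33954802 -0.46832005 -0.47873822]
```

View pics/s1.png

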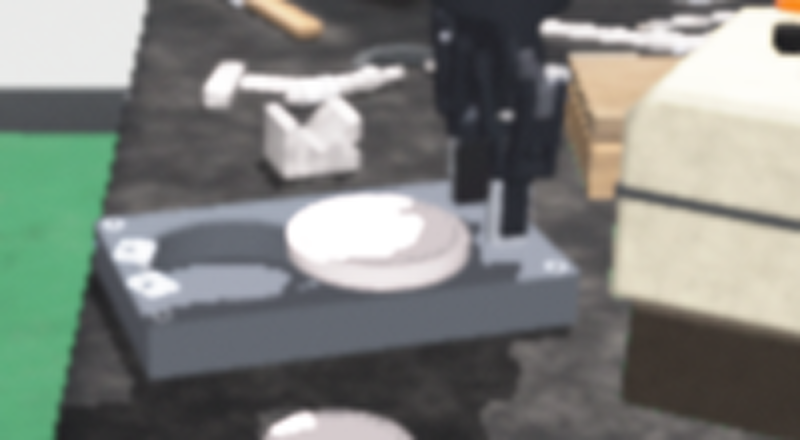

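The crop shows both fingers above the plate just behind the disc's rim (tips at about (510,237)). Probing down gently for the plate.

>>> {"method": "servo_tool", "body": {
  "deltas": [
    [[0,0,0.01],[0,0,0],0.6],
    [[0,0,0.01],[0,0,0],0.6],
    [[0,0,0.005],[0,0,0],0.6],
    [[0,0,0],[0,0,0],0.6]
  ]
}}

```text
time_s: 3.0
eef_pos: [573.1, 120.1, 30.2]
ee_rot: [-0.0, 0.99, 0.142, -0.0]
force: [-0.4, 0.1, 0.2]
grip_width: 0.6
grip_force: 0.0
```

>>> {"method": "servo_tool", "body": {
  "deltas": [
    [[0,0,0.01],[0,0,0],0.6],
    [[0,0,0],[0,0,0],0.6]
  ]
}}

```text
time_s: 3.2
eef_pos: [573.0, 120.1, 28.0]
ee_rot: [-0.0, 0.99, 0.142, -0.0]
force: [-0.3, -0.8, 1.0]
grip_width: 0.6
grip_force: 0.0
```

>>> {"method": "servo_tool", "body": {
  "deltas": [
    [[0,0,0.01],[0,0,0],0.6],
    [[0,0,0],[0,0,0],0.6]
  ]
}}

```text
time_s: 3.4
eef_pos: [573.3, 120.2, 26.8]
ee_rot: [0.0, 0.99, 0.142, 0.0]
force: [-0.5, -0.2, 4.4]
grip_width: 0.598
grip_force: 2.5
```

>>> {"method": "servo_tool", "body": {
  "deltas": [
    [[0,-0.009,-0.015],[0,0,0],0.6],
    [[-0.02,0,0],[0,0,0],0.6],
    [[-0.02,0,0],[0,0,0],0.6],
    [[-0.025,-0.0066,0],[0,0,0],0.6],
    [[-0.025,-0.0066,0],[0,0,0],0.6],
    [[-0.025,-0.0066,0],[0,0,0],0.6],
    [[-0.025,-0.0066,0],[0,0,0],0.6],
    [[-0.025,-0.0066,0],[0,0,0],0.6]
  ]
}}

```text
time_s: 4.2
eef_pos: [538.7, 118.9, 29.3]
ee_rot: [-0.0, 0.99, 0.142, 0.0]
force: [2.0, 0.5, -0.9]
grip_width: 0.601
grip_force: 0.8
```

>>> {"method": "servo_tool", "body": {
  "deltas": [
    [[-0.025,-0.0066,0],[0,0,0],0.6],
    [[-0.025,-0.0066,0],[0,0,0],0.6],
    [[-0.025,-0.0066,0],[0,0,0],0.6],
    [[-0.025,-0.0066,0],[0,0,0],0.6],
    [[0,0,0],[0,0,0],0.6]
  ]
}}

```text
time_s: 4.7
eef_pos: [517.6, 118.3, 29.3]
ee_rot: [-0.0, 0.99, 0.142, -0.0]
force: [0.1, -0.2, -0.0]
grip_width: 0.601
grip_force: 0.0
```

Run:
```python
from h import *
im=optics.capture("wrist");s=telemetry.sense();P=cam("wrist",s);sd=optics.capture("side")
p=[435.2,96.8,3.4264]
e=s["eef_pos"][:2]-np.array(p[:2]);c,q=np.cos(p[2]),np.sin(p[2]);print("tcp cell",c*e[0]+q*e[1],-q*e[0]+c*e[1],s["eef_pos"],s["force"])
for X,k in((cell(p,CORN,30),(0,255,0)),(circ(435.2,96.8,51.5,30)[::15],(255,0,0))):
    for u in P(X): cv2.circle(im,tuple(int(v) for v in u.round()),2,k,-1)
a=cv2.resize(im[200:480,180:460],(500,500),interpolation=2);b=cv2.resize(sd[180:260,260:390],(488,300),interpolation=2)
cv2.imwrite("pics/w2.png",np.hstack([a,cv2.copyMakeBorder(cv2.resize(b,(300,185)),0,315,0,0,0)]))
```

```text
tcp cell -85.41926118084689 2.5669577138890745 [517.89945934 118.33691894  29.26238118] [-0.12359475  0.30930988 -0.0418742 ]
```

View pics/w2.png

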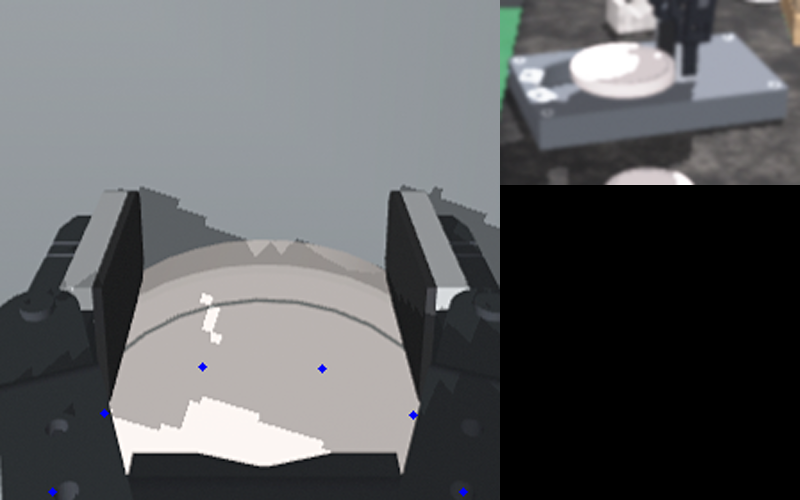

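The disc sits squarely in the cradle, centred between the fingers and still flat. I'm pushing on and watching the force.

>>> {"method": "servo_tool", "body": {
  "deltas": [
    [[-0.02,-0.0033,0],[0,0,0],0.6],
    [[-0.02,-0.0033,0],[0,0,0],0.6],
    [[-0.02,-0.0033,0],[0,0,0],0.6],
    [[-0.02,-0.0033,0],[0,0,0],0.6],
    [[-0.015,0,0],[0,0,0],0.6],
    [[-0.015,0,0],[0,0,0],0.6],
    [[0,0,0],[0,0,0],0.6]
  ]
}}

```text
time_s: 5.5
eef_pos: [496.0, 114.6, 29.3]
ee_rot: [-0.0, 0.99, 0.142, -0.0]
force: [0.4, 1.3, 0.3]
grip_width: 0.598
grip_force: 0.0
```

>>> {"method": "servo_tool", "body": {
  "deltas": [
    [[-0.015,0,0],[0,0,0],0.6],
    [[-0.015,0,0],[0,0,0],0.6],
    [[0,0,0],[0,0,0],0.6]
  ]
}}

```text
time_s: 5.8
eef_pos: [490.1, 112.9, 29.1]
ee_rot: [-0.0, 0.99, 0.142, -0.001]
force: [-0.7, 0.6, 0.2]
grip_width: 0.6
grip_force: 0.0
```

>>> {"method": "servo_tool", "body": {
  "deltas": [
    [[-0.0125,0,0],[0,0,0],0.6],
    [[-0.0075,0,0],[0,0,0],0.6],
    [[0,0,0],[0,0,0],0.6]
  ]
}}

```text
time_s: 6.1
eef_pos: [486.7, 111.8, 29.3]
ee_rot: [-0.0, 0.99, 0.142, -0.0]
force: [0.0, 0.4, 0.6]
grip_width: 0.599
grip_force: 0.0
```

Run:
```python
from h import *
im=optics.capture("side");sc=optics.capture("scene")
s=telemetry.sense();print(s["eef_pos"],s["force"])
a=cv2.resize(im[185:250,255:390],(797,384),interpolation=2)
cv2.imwrite("pics/s3.png",a); cv2.imwrite("pics/sc3.png",sc)
```

```text
[486.90947779 111.83758909  29.31628904] [ 0.57908005  1.06738532 -0.67700286]
```

View pics/s3.png

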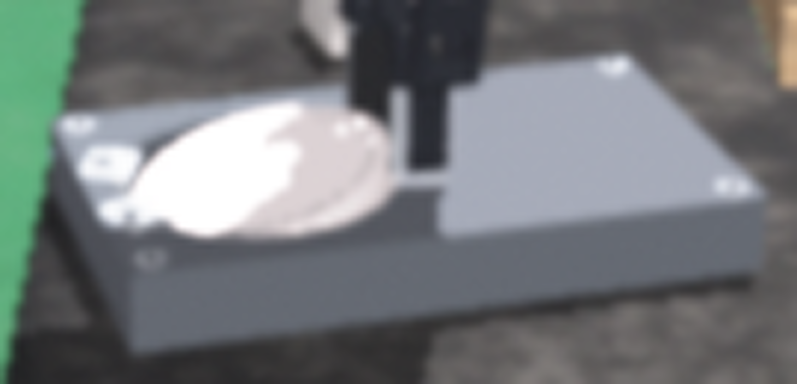

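The side crop shows the disc tilted: its leading edge has dipped at the lips (about (135,200)) and the trailing edge is up against the fingers (about (390,160)). Now pushing to a light stop under the lips.

>>> {"method": "servo_tool", "body": {
  "deltas": [
    [[-0.005,0,0],[0,0,0],0.6],
    [[-0.005,0,0],[0,0,0],0.6],
    [[0,0,0],[0,0,0],0.6]
  ]
}}

```text
time_s: 6.5
eef_pos: [485.0, 111.2, 29.3]
ee_rot: [0.0, 0.99, 0.142, 0.0]
force: [-0.2, 0.2, -0.2]
grip_width: 0.599
grip_force: 0.2
```

>>> {"method": "servo_tool", "body": {
  "deltas": [
    [[-0.005,0,0],[0,0,0],0.6],
    [[-0.005,0,0],[0,0,0],0.6],
    [[0,0,0],[0,0,0],0.6]
  ]
}}

```text
time_s: 6.8
eef_pos: [483.0, 110.7, 29.3]
ee_rot: [-0.0, 0.99, 0.142, -0.0]
force: [0.2, -0.8, -0.7]
grip_width: 0.599
grip_force: 0.3
```

>>> {"method": "servo_tool", "body": {
  "deltas": [
    [[-0.005,0,0],[0,0,0],0.6],
    [[-0.005,0,0],[0,0,0],0.6],
    [[0,0,0],[0,0,0],0.6]
  ]
}}

```text
time_s: 7.1
eef_pos: [481.1, 110.1, 29.3]
ee_rot: [0.0, 0.99, 0.142, -0.0]
force: [0.7, -1.1, -0.6]
grip_width: 0.599
grip_force: 0.3
```

Run:
```python
from h import *
im=optics.capture("side");sc=optics.capture("scene")
s=telemetry.sense();print(s["eef_pos"],s["force"])
a=cv2.resize(im[192:240,260:340],(800,480),interpolation=2)[:300] if 0 else cv2.resize(im[195:235,260:360],(720,288),interpolation=2)
b=cv2.resize(sc[290:370,200:340],(525,300),interpolation=2)
o=np.zeros((590,725,3),np.uint8);o[:288,:720]=a;o[290:,:525]=b;cv2.imwrite("pics/s4.png",o)
```

```text
[481.15758849 110.11015618  29.29858201] [ 2.02600134  0.19878363 -0.93859175]
```

View pics/s4.png

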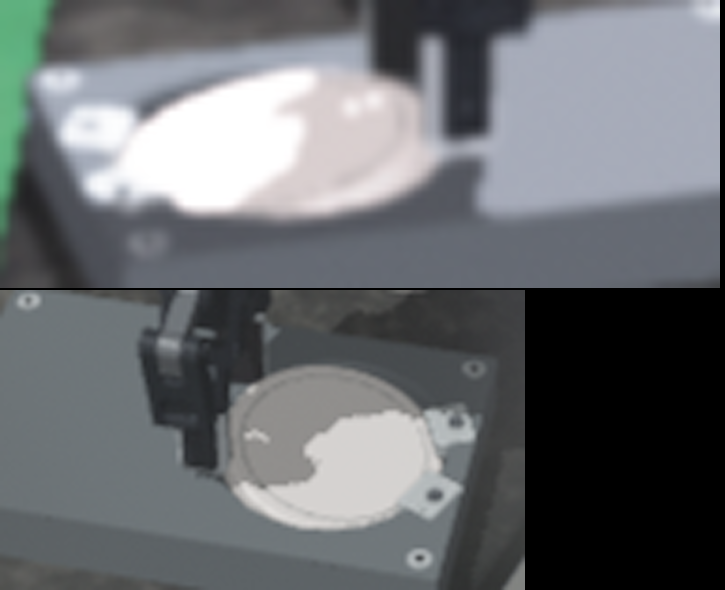

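The lower crop (scene) shows both lips, at about (448,425) and (430,495), lying over the disc's leading edge. The trailing edge is still raised at the fingers (about (230,450)). One more nudge to find the stop.

>>> {"method": "servo_tool", "body": {
  "deltas": [
    [[-0.005,0,0],[0,0,0],0.6],
    [[-0.005,0,0],[0,0,0],0.6],
    [[0,0,0],[0,0,0],0.6]
  ]
}}

```text
time_s: 7.5
eef_pos: [479.1, 109.6, 29.3]
ee_rot: [-0.0, 0.99, 0.142, -0.0]
force: [0.3, 0.0, -0.1]
grip_width: 0.602
grip_force: 0.1
```

>>> {"method": "servo_tool", "body": {
  "deltas": [
    [[-0.005,0,0],[0,0,0],0.6],
    [[0,0,0],[0,0,0],0.6]
  ]
}}

```text
time_s: 7.7
eef_pos: [478.2, 109.3, 29.3]
ee_rot: [-0.0, 0.99, 0.142, -0.0]
force: [0.6, 0.0, 0.6]
grip_width: 0.6
grip_force: 0.2
```

Now lift, shut the fingers and move over the trailing part of the disc (cell x about -28, clear of the catch nose).

>>> {"method": "servo_tool", "body": {
  "deltas": [
    [[0.005,0,-0.1],[0,0,0],0.6],
    [[0,0,-0.1],[0,0,0],0.3],
    [[-0.045,0,0],[0,0,0],0],
    [[-0.045,0,0],[0,0,0],0],
    [[0,0,0],[0,0,0],0],
    [[0,0,0],[0,0,0],0],
    [[0,0,0],[0,0,0],0]
  ]
}}

```text
time_s: 8.4
eef_pos: [462.0, 104.5, 68.9]
ee_rot: [-0.0, 0.99, 0.142, -0.0]
force: [-0.1, 0.4, -0.7]
grip_width: -0.0
grip_force: 0.0
```

>>> {"method": "servo_tool", "body": {
  "deltas": [
    [[0,0,0.06],[0,0,0],0],
    [[0,0,0.04],[0,0,0],0],
    [[0,0,0.02],[0,0,0],0],
    [[0,0,0.01],[0,0,0],0],
    [[0,0,0],[0,0,0],0]
  ]
}}

```text
time_s: 8.9
eef_pos: [461.9, 104.5, 43.0]
ee_rot: [-0.0, 0.99, 0.142, -0.0]
force: [-0.3, 0.0, 0.6]
grip_width: 0.001
grip_force: 0.0
```

>>> {"method": "servo_tool", "body": {
  "deltas": [
    [[0,0,0.01],[0,0,0],0],
    [[0,0,0.01],[0,0,0],0],
    [[0,0,0.01],[0,0,0],0],
    [[0,0,0],[0,0,0],0]
  ]
}}

```text
time_s: 9.3
eef_pos: [461.9, 104.5, 37.1]
ee_rot: [-0.0, 0.99, 0.142, -0.0]
force: [0.1, -0.2, 0.1]
grip_width: -0.003
grip_force: 0.0
```

>>> {"method": "servo_tool", "body": {
  "deltas": [
    [[0,0,0.01],[0,0,0],0],
    [[0,0,0.01],[0,0,0],0],
    [[0,0,0],[0,0,0],0]
  ]
}}

```text
time_s: 9.6
eef_pos: [462.2, 104.5, 33.4]
ee_rot: [0.0, 0.99, 0.142, 0.0]
force: [-0.8, 0.0, 3.8]
grip_width: -0.003
grip_force: 1.8
```

>>> {"method": "servo_tool", "body": {
  "deltas": [
    [[0,0,0.01],[0,0,0],0],
    [[0,0,0],[0,0,0],0]
  ]
}}

```text
time_s: 9.8
eef_pos: [462.4, 104.5, 31.9]
ee_rot: [0.0, 0.99, 0.142, 0.0]
force: [-3.8, -1.0, 9.8]
grip_width: -0.003
grip_force: 4.7
```

Contact at z≈34 with the disc inside the rim and resting on the catch. Pressing on in small steps.

>>> {"method": "servo_tool", "body": {
  "deltas": [
    [[0,0,0.01],[0,0,0],0],
    [[0,0,0.01],[0,0,0],0],
    [[0,0,0],[0,0,0],0]
  ]
}}

```text
time_s: 10.1
eef_pos: [461.8, 104.5, 26.9]
ee_rot: [-0.0, 0.99, 0.142, -0.0]
force: [0.6, 0.4, 0.1]
grip_width: -0.005
grip_force: 0.0
```

>>> {"method": "servo_tool", "body": {
  "deltas": [
    [[0,0,0.01],[0,0,0],0],
    [[0,0,0.01],[0,0,0],0],
    [[0,0,0],[0,0,0],0]
  ]
}}

```text
time_s: 10.4
eef_pos: [461.8, 104.5, 22.9]
ee_rot: [-0.0, 0.99, 0.142, -0.0]
force: [1.3, 0.2, -0.8]
grip_width: 0.002
grip_force: 0.0
```

>>> {"method": "servo_tool", "body": {
  "deltas": [
    [[0,0,0.01],[0,0,0],0],
    [[0,0,0.01],[0,0,0],0],
    [[0,0,0.005],[0,0,0],0],
    [[0,0,0],[0,0,0],0]
  ]
}}

```text
time_s: 10.8
eef_pos: [462.1, 104.5, 19.0]
ee_rot: [0.0, 0.99, 0.142, 0.0]
force: [-4.1, -0.5, 11.8]
grip_width: 0.0
grip_force: 6.3
```

>>> {"method": "servo_tool", "body": {
  "deltas": [
    [[0,0,0.01],[0,0,0],0],
    [[0,0,0],[0,0,0],0]
  ]
}}

```text
time_s: 11.0
eef_pos: [462.2, 104.5, 18.9]
ee_rot: [0.0, 0.99, 0.143, 0.0]
force: [-13.5, -2.7, 40.4]
grip_width: 0.001
grip_force: 20.2
```

Firm stop at z = 18.9, against 19 expected for a flat disc, at 40 N. Retracting to check.

>>> {"method": "servo_tool", "body": {
  "deltas": [
    [[0,0,-0.02],[0,0,0],0],
    [[0,0,-0.2],[0,0,0],0],
    [[0.1,0,-0.2],[0,0,0],0],
    [[0.2,0,-0.1],[0,0,0],0],
    [[0.2,0,0],[0,0,0],0.5],
    [[0,0,0],[0,0,0],0.5]
  ]
}}

```text
time_s: 11.6
eef_pos: [561.1, 133.4, 120.3]
ee_rot: [0.0, 0.99, 0.143, 0.001]
force: [-0.9, -0.9, -0.2]
grip_width: 0.33
grip_force: 0.0
```

Run:
```python
from h import *
s=telemetry.sense();im=optics.capture("wrist");sc=optics.capture("scene");sd=optics.capture("side");P=cam("wrist",s)
u=P([435.2,96.8,19])[0];print(u,s["eef_pos"],s["force"])
S=cam("scene")
x,y=[int(np.clip(v,80,m-80)) for v,m in zip(u,(640,480))]
o=np.zeros((580,800,3),np.uint8)
o[:400,:400]=cv2.resize(im[y-80:y+80,x-80:x+80],(400,400),interpolation=2)
o[:400,400:]=cv2.resize(sc[290:370,220:340][:, :],(400,400*80//120),interpolation=2).repeat(1,0) if 0 else cv2.copyMakeBorder(cv2.resize(sc[290:370,220:340],(400,267),interpolation=2),0,133,0,0,0)
o[402:580,:400]=cv2.resize(sd[195:235,260:350],(400,178),interpolation=2)
for X in(circ(435.2,96.8,49,19)[::15],):
    for v in S(X):
        pass
cv2.imwrite("pics/f.png",o)
```

```text
[328.64886678 420.72550071] [561.09029222 133.35562127 120.26571881] [-0.85310141 -0.9177724  -0.16148537]
```

View pics/f.png

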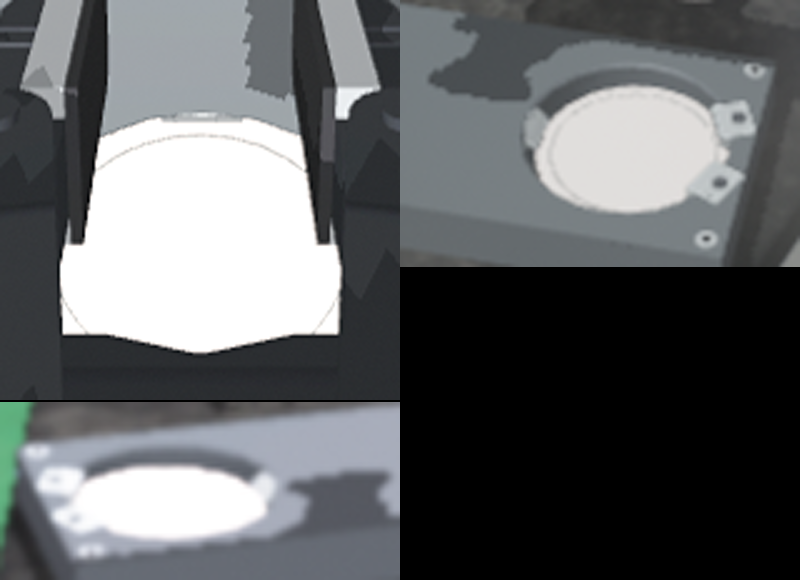

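The final view shows the disc flat in the recess, with both lips over its leading edge at about (735,120) and (715,183). The catch nose is out over the opposite rim, at (535,130) in the scene crop and (200,117) in the wrist crop. The gripper is clear, so I'm handing in.

```bash
python3 -c "
from rig import ctrl
print(ctrl.finish_job())"
```

```text
the job is handed in; nothing more can be done
None
```

The disc is seated flat under both lips with the catch out over its rim (judged from the final images and the firm stop at the flat height). Peak wrist force read was about 42 N, the bottle was left alone, the arm let go and moved clear, and I handed the job in at about 12 s.

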